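# Bring the red-banded portion box to the front of the packing turntable

### The job

Turn the packing turntable by gently pushing a black post on its rim with the fingertips, until the red-banded box stands at the front, squarely in line with the red arrow on the turntable's foot. Grasp and lift nothing, do not touch the boxes or knock them out of their bays, and leave everything else on the table where it is; finish clear of the turntable, with it standing still.

Things in the scene. Friction and masses are not known exactly. Their poses are not given: they have to be found in the camera images.
- stand: fixed grey foot of the turntable. Origin: on the turning axis, on the table surface. A flat white tongue 40 mm wide, 12 mm high with the red arrow (the front pointer) lies on the table and sticks out past the disc along the foot's own -x, 130 to 210 mm from the axis. So the foot's -x is front; it points roughly to the robot.
- turntable: pale-wood disc, 260 mm diameter, 12 mm thick, top at world z 0.040; turns either way, more than a turn, on the foot; about 1 N at a post moves it and it stays where left, hardly coasting. Origin: on the axis, at its underside; z up. Three bays (ridges 6 mm high, within 97 mm of the axis) at 0 (red_box), 120 (blue_box) and -120 degrees (green_box) from its x, counter-clockwise from above; low hub amid.
- post0 (a point): centre of the top (world z 0.076) of the black upright finger post between the red and blue boxes: 14 mm diameter, 36 mm tall, on the disc's rim, 118 mm from the axis, at +60 degrees from the disc's x.
- post1 (a point): top of the like post between the blue and green boxes, at 180 degrees.
- post2 (a point): top of the like post between the green and red boxes, at -60 degrees.
- red_box: the marked item: kraft-card portion box, 60 mm deep (its x) x 56 mm wide x 34 mm tall, 120 g, with yellow fruit and a red paper band 20 mm wide over its middle (top 39 mm above its underside). Loose in a bay of the turntable, centre 56 mm from the axis. Origin: centre of its underside (world z 0.040); x points radially outward. Not to be touched or lifted.
- blue_box: kraft-card portion box, 60 mm deep (its x) x 56 mm wide x 34 mm tall, 120 g, with yellow fruit and a blue paper band 20 mm wide over its middle (top 39 mm above its underside). Loose in a bay of the turntable, centre 56 mm from the axis. Origin: centre of its underside (world z 0.040); x points radially outward. Not to be touched or lifted.
- green_box: kraft-card portion box, 60 mm deep (its x) x 56 mm wide x 34 mm tall, 120 g, with yellow fruit and a green paper band 20 mm wide over its middle (top 39 mm above its underside). Loose in a bay of the turntable, centre 56 mm from the axis. Origin: centre of its underside (world z 0.040); x points radially outward. Not to be touched or lifted.
- gift_box: bystander: open kraft gift box, 200 x 270 x 65 mm, with yellow fruit, on the table to the robot's left. Origin: centre of its underside.
- window_box: bystander: kraft gift box, 200 x 260 x 60 mm, with fruit; its windowed lid stands open at the far side, up to 0.21 m high; to the robot's right. Origin: centre of its underside.
- tape_roll: bystander: orange roll of tape lying flat, 96 mm diameter, 24 mm high, in front of the robot to its right, nearer than the turntable. Origin: centre of its underside.
- sanitizer: bystander: clear bottle with blue cap, 60 mm diameter, 150 mm tall, beyond and left of the turntable. Origin: centre of its underside.
- bowl: bystander: steel bowl, 120 mm diameter, 50 mm tall, beyond and right of the turntable. Origin: centre of its underside.
- pick_jar: bystander: glass jar with steel cap, 68 mm diameter, 100 mm tall, beyond the turntable. Origin: centre of its underside.

How it is judged (in metres and radians):
At the end, for the whole second after the job is handed in: The red-banded box stands in its bay on the arrow side of the axis, its centre within 8 mm (about 8 degrees) of the arrow's line; the turntable is at rest, all three boxes are still in their bays, and no bystander has moved 20 mm (x of red_box in the frame of stand below -0.04 m and y of red_box in the frame of stand between -0.008 and 0.008 m and angular speed of turntable below 0.05 rad/s and horizontal distance between each of red_box, blue_box, green_box and turntable below 0.067 m and height (world z) of each of red_box, blue_box, green_box below 0.05 m and distance of each of gift_box, window_box, tape_roll, sanitizer, bowl, pick_jar from where it was at the start of the episode below 0.02 m); the robot touches nothing.
It fails at once if a portion box was lifted, tipped or pushed out of its bay (height (world z) of any of red_box, blue_box, green_box above 0.055 m or horizontal distance between any of red_box, blue_box, green_box and turntable above 0.067 m or horizontal distance between any of red_box, blue_box, green_box and turntable below 0.045 m or angle between any of red_box, blue_box, green_box's own z axis and vertical above 0.2 rad).
It fails at once if the robot pressed on or handled a portion box (contact force between any of the fingers, the arm and red_box above 2 N or contact force between any of the fingers, the arm and blue_box above 2 N or contact force between any of the fingers, the arm and green_box above 2 N).
It fails at once if the turntable was pushed or squeezed roughly (over 20 N) (contact force between any of the fingers, the arm and turntable above 20 N).
It fails at once if the turntable was flung round (over 3 rad/s) (angular speed of turntable above 3 rad/s).
It fails at once if something else on the table was disturbed (distance of any of gift_box, window_box, tape_roll, sanitizer, bowl, pick_jar from where it was at the start of the episode above 0.02 m).
It also fails if it takes over 45 s, if anything falls off the work surface, if the arm or the gripper's body presses on something with over 40 N, if the wrist force passes 120 N, or if a joint passes its speed limit or range.

### The arm

A 6-joint arm with a two-finger parallel gripper is mounted at the origin on the work surface. World frame = base frame: x ahead of the robot, y to its left, z up, the work surface at z = 0. Lengths are in m, angles in degrees, forces in N, time in s.
With the tool pointing down it reaches from about 0.4 to 0.825 m from the base axis. Payload 7 kg.
Tool frame: the origin (TCP) lies midway between the tips of the shut fingers; the grasp point (between the pads) lies 19 mm behind it (ctrl.hold_point_z is the distance from the TCP to the grasp point, in m); z points along the fingers, y is the line along which they close (so a half turn about z gives the same grasp; the last joint's range is limited). The gripper opens to 88 mm and grips with 3 to 60 N. Pads are 19 mm wide; open, the fingers measure 130 mm over their backs; the gripper's body (78 mm by 193 mm) begins 47 mm behind the grasp point.
Start: joints at [-51.446, 20.546, 0.682, 0, -70.136, -16.507], TCP at [0.253, -0.626, 0.227] pointing down, gripper open.
Joint ranges: [-176.03, 176.03], [-82.01, 121.73], [-58.28, 71.71], [-173.87, 95.51], [-174.79, -0.11], [-173.66, 173.66]. Speed limits (degrees/s): [136.94, 136.94, 172.46, 180, 180, 180].

### API

Orientations are given as [roll, pitch, yaw] about the fixed x, y, z axes, in that order (R = Rz(yaw) Ry(pitch) Rx(roll)).
In Python, from plant import ctrl gives the robot as it stands.
- The arm moves only by the tool apply_moves, never from a script. Its argument "deltas" is a list of rows, each an object with "fingers": the finger opening in mm, from 0 to 87.6; "delta_pos": the shift along the tool's x, y, z in mm, a list of three; "angular": the turn, a rotation vector about the tool's x, y, z in degrees, a list of three. A call has 1 to 10 rows; each row is the pose to reach, as a shift and turn from the pose commanded when the call began, along the tool's axes at that moment; what a row does not reach only later rows make up. A row lasts 1/10 s, in which the tool goes at most 50 mm and 8.59 degrees, less where a joint would pass 70% of its speed; a pose out of reach is approached as far as the arm can. A call with a gripper value outside its range is refused whole. The fingers move at their own pace and stop on an object; the grip force is fixed at half the most. Time passes only in rows, so rows that repeat a pose let the fingers close. It gives the time, the measured TCP pose, the force, the opening and the grip force at its end, in the units of the state.
- ctrl.get_obs(): the state, without advancing time (a new reading comes with each control period).
- ctrl.snapshot(name): name is "scene" or "top" or "wrist"; returns the picture (480x640x3 uint8, red, green, blue); there is no depth.
- ctrl.camera_params(name): a dict with "fx", "fy", "cx", "cy" (pixels), "cam_to_world" (4x4, takes a point from camera to world coordinates); the wrist camera has in their place "mount" (4x4, takes a point from camera to tool coordinates, whose origin is the TCP and whose axes are the flange's). Camera axes: x right, y up, looking along -z (the intrinsics and any distortion apply to the point x, -y, -z); pixel columns grow to the right and rows downward; lengths in m; the calibration is good to about 2 mm. A picture is of the moment at which its call begins: read the wrist's pose just before it. camera_params takes no time and is no camera call.
- ctrl.close_job(): hands the job in; it is judged then, once.
The state is a dict: "clock": time; "joint_pos": joint angles; "qvel": joint speeds; "tau": joint torques, N m; "tool_pos": TCP position; "orientation": TCP orientation; "force": force on the tool from outside, world axes, zero at the start; "moment": the same for the moment, N m; "opening": finger opening in m; "gripper_force": force on a finger pad.
Only numpy, scipy, OpenCV 4.12 (cv2) and the standard library are available. Lean on these libraries where they do the work, as an engineer would, in place of code of your own. Each camera call takes 0.05 s, during which the arm holds its last target. There are 200 camera calls.

## Working session

There is one attempt and no reset: what is moved stays moved. The work goes in short steps, Python scripts to look and compute and a tool call to move; the robot and the scene stay as the last step left them, time stands still between calls to the robot, and variables do not carry over. Pictures are saved under pics/ and viewed, at most 10 in all, crops included, and the job is handed in when it is done.

Besides the shell and the picture viewer there is one more tool, called after "Request:" by a JSON object that holds its "name" and its "arguments". apply_moves: Moves the arm, as the interface text tells. Its arguments: {"type":"object","properties":{"deltas":{"type":"array"}},"required":["deltas"]}

```bash
mkdir -p pics; python3 - <<'E'
from plant import ctrl
import cv2
o=ctrl.get_obs();print(o['clock'],o['tool_pos'],o['orientation'],o['opening'])
for n in ['top','scene']:
    cv2.imwrite(f'pics/{n}0.png',ctrl.snapshot(n)[:,:,::-1]); p=ctrl.camera_params(n);print(n,p)
E
```

```text
0.0 [ 0.25314935 -0.62515977  0.22559294] [ 1.79900452e+02 -7.74049105e-03 -1.57961809e+02] 0.08779317896737858
top {'fx': 558.0720476329585, 'fy': 558.0720476329585, 'cx': 312.65219242811446, 'cy': 238.938896963113, 'cam_to_world': array([[-3.82989543e-03,  9.88219912e-01, -1.52992603e-01,
         3.05123131e-01],
       [-9.99991190e-01, -4.04766754e-03, -1.11197517e-03,
         2.03364849e-02],
       [-1.71813920e-03,  1.52986996e-01,  9.88226708e-01,
         1.60239734e+00],
       [ 0.00000000e+00,  0.00000000e+00,  0.00000000e+00,
         1.00000000e+00]])}
scene {'fx': 452.04763598475586, 'fy': 452.04763598475586, 'cx': 323.0722244147583, 'cy': 238.53936144087413, 'cam_to_world': array([[-0.2470278 , -0.80446651,  0.54019524,  1.3176379 ],
       [ 0.96891033, -0.21299158,  0.12588633,  0.18176795],
       [ 0.0137857 ,  0.55449817,  0.83207075,  1.30670294],
       [ 0.        ,  0.        ,  0.        ,  1.        ]])}
```

View pics/top0.png

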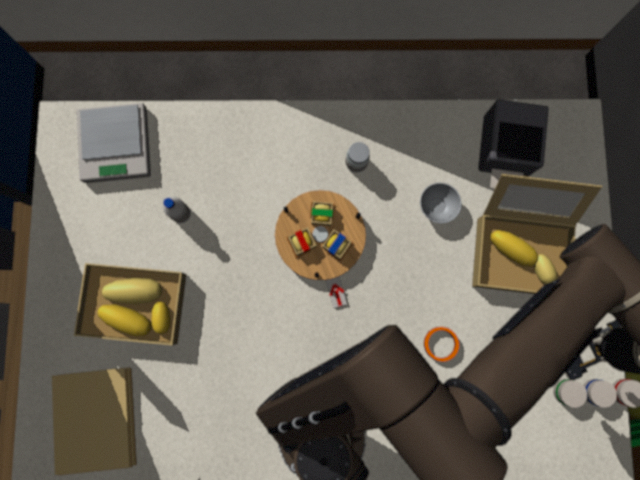

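View pics/scene0.png

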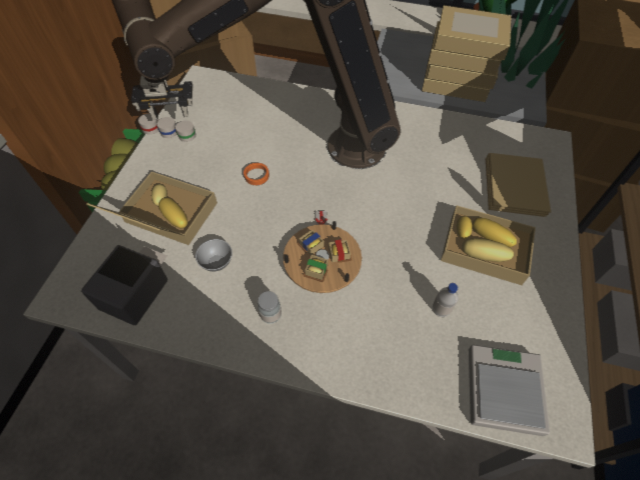

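The top view shows the disc centre near (320,235), the red box at (302,242), blue at (338,243), green at (322,213). Posts are at (318,275), (288,211) and (359,215), and the red arrow is at (340,296). The scene view agrees. Red must turn about 90° counter-clockwise, by pushing post0 (nearest the robot).

```bash
cat > h.py <<'E'
from plant import ctrl
import cv2,numpy as np
def ray(p,u,v,z):
    T=p['cam_to_world'];d=T[:3,:3]@np.array([(u-p['cx'])/p['fx'],-(v-p['cy'])/p['fy'],-1]);o=T[:3,3]
    return o+d*(z-o[2])/d[2]
def blobs(m,mina=8):
    n,l,s,c=cv2.connectedComponentsWithStats(m.astype(np.uint8));return [(s[i,4],c[i],l==i) for i in range(1,n) if s[i,4]>=mina]
ang=lambda d:np.degrees(np.arctan2(d[1],d[0]))%360
def measure(im,p):
    hsv=cv2.cvtColor(im,cv2.COLOR_RGB2HSV);H,S,V=[hsv[...,i].astype(int) for i in range(3)]
    roi=np.zeros(H.shape,bool);roi[175:330,255:385]=1
    wood=roi&(H>6)&(H<24)&(S>70)&(V>60)
    b=max(blobs(wood),key=lambda t:t[0])
    hull=cv2.convexHull(np.argwhere(b[2])[:,::-1].astype(np.int32))
    w=np.array([ray(p,*q[0],.04)[:2] for q in hull.astype(float)])
    (cx,cy),r=cv2.minEnclosingCircle(w.astype(np.float32)); e=cv2.fitEllipse(w.astype(np.float32))
    print('disc',cx,cy,r,'ell',e); c=np.array(e[0])
    red=roi&((H<6)|(H>172))&(S>140)&(V>70)
    for a,q,_ in blobs(red):
        z=.012 if q[1]>278 else .079
        P=ray(p,*q,z)[:2];print('red',a,q,P,'r',np.hypot(*(P-c)),'ang',ang(P-c))
    for nm,m in [('blue',(H>105)&(H<130)&(S>120)),('green',(H>50)&(H<85)&(S>110))]:
        for a,q,_ in blobs(roi&m): P=ray(p,*q,.079)[:2];print(nm,a,P,'r',np.hypot(*(P-c)),'ang',ang(P-c))
    for a,q,_ in blobs(roi&(V<45),6):P=ray(p,*q,.06)[:2];print('dark',a,q,P,'r',np.hypot(*(P-c)),'ang',ang(P-c))
E
python3 - <<'E'
from h import *
im=cv2.imread('pics/top0.png')[:,:,::-1].copy();measure(im,ctrl.camera_params('top'))
cv2.imwrite('pics/crop0.png',cv2.resize(im[180:320,250:390,::-1],(600,600),interpolation=cv2.INTER_CUBIC))
print(ctrl.camera_params('wrist'))
E
```

```text
disc 0.560283362865448 0.0010367174400016665 0.1301855593919754 ell ((0.5601890087127686, 0.0014487318694591522), (0.25741297006607056, 0.2590436637401581), 110.79066467285156)
red 115 [302.2173913  241.32173913] [0.53443008 0.05088159] r 0.05574163196531471 ang 117.52353003838749
red 102 [336.53921569 292.1372549 ] [ 0.39809423 -0.04516529] r 0.16866411334135006 ang 196.043786550406
blue 127 [ 0.52644382 -0.04311656] r 0.055899937050134595 ang 232.86670545560258
green 123 [ 0.61653892 -0.00459274] r 0.056672854271041274 ang 353.8804903820097
dark 8 [285.75 209.5 ] [0.62822618 0.09761363] r 0.11779959646904058 ang 54.720392073079175
dark 9 [357.88888889 215.66666667] [ 0.60966768 -0.10549943] r 0.11783907963936877 ang 294.8272246961477
{'fx': 408.60923824564503, 'fy': 408.60923824564503, 'cx': 314.7886266974084, 'cy': 231.69886662440587, 'mount': array([[ 1.37848095e-03,  9.63142497e-01,  2.68988159e-01,
         7.22491229e-02],
       [ 9.99999039e-01, -1.36750443e-03, -2.28181044e-04,
         6.90060865e-04],
       [ 1.48071639e-04,  2.68988215e-01, -9.63143457e-01,
        -1.58057659e-01],
       [ 0.00000000e+00,  0.00000000e+00,  0.00000000e+00,
         1.00000000e+00]])}
```

View pics/crop0.png

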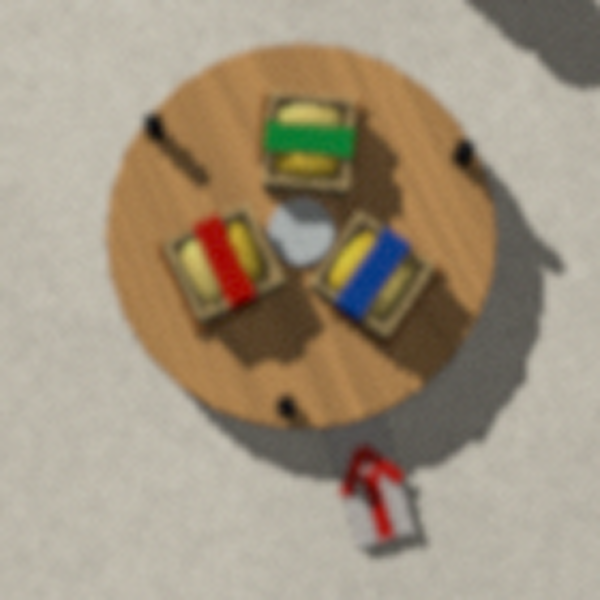

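```bash
cat >> h.py <<'E'
from scipy.spatial.transform import Rotation as Ro
def delta(c,phi,r,z,yaw=None):
    o=ctrl.get_obs();R=Ro.from_euler('xyz',o['orientation'],degrees=True)
    t=np.array([c[0]+r*np.cos(np.radians(phi)),c[1]+r*np.sin(np.radians(phi)),z])
    G=Ro.from_euler('xyz',[180,0,phi if yaw is None else yaw],degrees=True)
    return R.inv().apply(t-o['tool_pos'])*1000,(R.inv()*G).as_rotvec(degrees=True)
E
python3 - <<'E'
from h import *
print(delta((.5602,.0013),174.7,.118,.226))
E
```

```text
(array([-4.14893670e+02,  5.19730468e+02,  4.31944496e-01]), array([ 0.08074574, -0.02750102, 27.34198435]))
```

Request:
{"name": "apply_moves", "arguments": {"deltas": [{"fingers":30,"delta_pos":[-15,19,0],"angular":[0,0,0]},{"fingers":30,"delta_pos":[-42,53,0],"angular":[0,0,0]},{"fingers":30,"delta_pos":[-70,88,0],"angular":[0,0,0]},{"fingers":30,"delta_pos":[-100,125,0],"angular":[0,0,0]},{"fingers":30,"delta_pos":[-130,163,0],"angular":[0,0,0]},{"fingers":30,"delta_pos":[-160,200,0],"angular":[0,0,0]},{"fingers":30,"delta_pos":[-190,238,0],"angular":[0,0,0]},{"fingers":30,"delta_pos":[-220,275,0],"angular":[0,0,0]},{"fingers":30,"delta_pos":[-250,313,0],"angular":[0,0,0]},{"fingers":30,"delta_pos":[-280,350,0],"angular":[0,0,0]}]}}

```text
clock: 1.1
tool_pos: [0.3813, -0.1943, 0.2266]
orientation: [180.0, 0.0, -158.0]
force: [1.2, -0.5, 0.0]
opening: 0.03
gripper_force: 0.0
```

Request:
{"name": "apply_moves", "arguments": {"deltas": [{"fingers":30,"delta_pos":[-30,37,0],"angular":[0,0,5]},{"fingers":30,"delta_pos":[-60,75,0],"angular":[0,0,10]},{"fingers":30,"delta_pos":[-85,106,0],"angular":[0,0,15]},{"fingers":30,"delta_pos":[-108,135,0],"angular":[0,0,20]},{"fingers":30,"delta_pos":[-125,156,0],"angular":[0,0,24]},{"fingers":30,"delta_pos":[-133,166,0],"angular":[0,0,26]},{"fingers":30,"delta_pos":[-135,169,0],"angular":[0,0,27.3]},{"fingers":30,"delta_pos":[-135,169,0],"angular":[0,0,27.3]},{"fingers":30,"delta_pos":[-135,169,0],"angular":[0,0,27.3]}]}}

```text
clock: 2.0
tool_pos: [0.4428, 0.0106, 0.2264]
orientation: [-180.0, -0.0, 174.8]
force: [0.2, 0.0, 0.3]
opening: 0.0301
gripper_force: 0.0
```

```bash
cat >> h.py <<'E'
def wristp():
    o=ctrl.get_obs();p=dict(ctrl.camera_params('wrist'));T=np.eye(4);T[:3,:3]=Ro.from_euler('xyz',o['orientation'],degrees=True).as_matrix();T[:3,3]=o['tool_pos'];p['cam_to_world']=T@p['mount'];return p
E
python3 - <<'E'
from h import *
p=wristp();im=ctrl.snapshot('wrist');cv2.imwrite('pics/w1.png',im[:,:,::-1])
o=ctrl.get_obs();print(o['clock'],o['tool_pos'],o['orientation'],o['opening'],o['joint_pos'])
np.save('w1.npy',p['cam_to_world'])
E
```

```text
2.05 [0.44284321 0.01045304 0.22648641] [-1.79993628e+02 -1.40900031e-02  1.74744414e+02] 0.03006457744082335 [ 2.70076115e+01 -1.99678963e+00 -2.69387569e+01 -2.35219519e-03
 -6.50733488e+01 -1.22262205e+02]
```

View pics/w1.png

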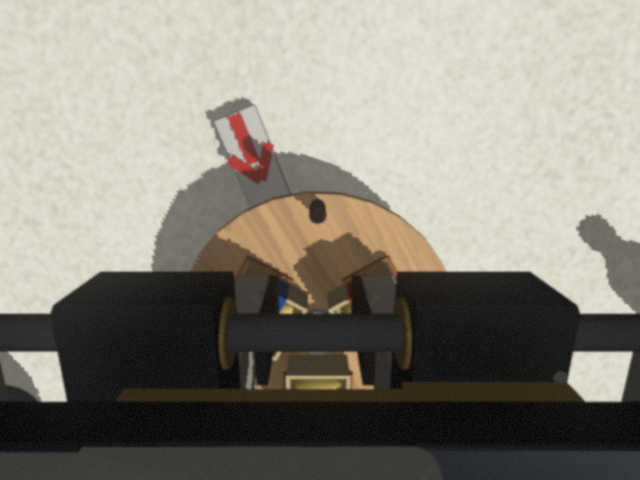

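The wrist view shows the post0 top at about (317,205), the red arrow from (237,118) to its tip at (257,182), and the white tongue around it.

```bash
python3 - <<'E'
from h import *
p=ctrl.camera_params('wrist');p=dict(p,cam_to_world=np.load('w1.npy'))
im=cv2.imread('pics/w1.png')[:,:,::-1].copy();hsv=cv2.cvtColor(im,cv2.COLOR_RGB2HSV);H,S,V=[hsv[...,i].astype(int) for i in range(3)]
m=((H<8)|(H>172))&(S>130);m[200:]=0
c=np.array([.5602,.0013])
pts=np.array([ray(p,x,y,.012)[:2] for y,x in np.argwhere(m)]);P=pts.mean(0);U=np.linalg.svd(pts-P)[2][0]
print('arrow',P,np.hypot(*(P-c)),ang(P-c),'axis',ang(U)%180+180,'rad ext',np.ptp((pts-c)@(P-c)/np.hypot(*(P-c))))
d=V<45;d[:193]=0;d[225:]=0;d[:,:290]=0;d[:,345:]=0
q=np.argwhere(d);print(q.min(0),q.max(0))
u=q[:,1].mean()
for v,z in [(q[:,0].min()+6,.076),(q[:,0].max()-2,.04)]:
    X=ray(p,u,v,z)[:2];print('post',X,np.hypot(*(X-c)),ang(X-c))
E
```

```text
arrow [ 0.39533908 -0.04423575] 0.17103399165669417 195.4405273376081 axis 195.1755086499478 rad ext 0.0615020233934061
[202 311] [208 322]
post [0.43754434 0.01275892] 0.12318976160184991 174.66272085144774
post [0.44359516 0.01232926] 0.11712529292328443 174.59666277144424
```

Request:
{"name": "apply_moves", "arguments": {"deltas": [{"fingers":30,"delta_pos":[0,-2,15],"angular":[0,0,0]},{"fingers":30,"delta_pos":[0,-2,40],"angular":[0,0,0]},{"fingers":30,"delta_pos":[0,-2,70],"angular":[0,0,0]},{"fingers":30,"delta_pos":[0,-2,100],"angular":[0,0,0]},{"fingers":30,"delta_pos":[0,-2,125],"angular":[0,0,0]},{"fingers":30,"delta_pos":[0,-2,142],"angular":[0,0,0]},{"fingers":30,"delta_pos":[0,-2,155],"angular":[0,0,0]},{"fingers":30,"delta_pos":[0,-2,165],"angular":[0,0,0]},{"fingers":30,"delta_pos":[0,-2,173],"angular":[0,0,0]},{"fingers":30,"delta_pos":[0,-2,174],"angular":[0,0,0]}]}}

```text
clock: 3.05
tool_pos: [0.4426, 0.0087, 0.0519]
orientation: [-180.0, -0.1, 174.7]
force: [0.1, 0.3, 0.3]
opening: 0.0299
gripper_force: 0.0
```

```bash
python3 - <<'E'
from h import *
o=ctrl.get_obs();print(o['clock'],o['tool_pos'],o['orientation'],o['force'])
for k in range(1,11): print(k,*[np.round(a,1) for a in delta((.5602,.0013),174.8+2*k,.118,.052)])
E
```

```text
3.05 [0.44262546 0.00874199 0.05194558] [-1.79970859e+02 -5.48399170e-02  1.74718483e+02] [0.14071846 0.26955861 0.31422771]
1 [ 0.2 -0.9 -0.1] [-0.  -0.1 -2.1]
2 [-0.1 -5.  -0.1] [-0.  -0.1 -4.1]
3 [-0.4 -9.1 -0.1] [-0.  -0.1 -6.1]
4 [ -0.9 -13.2  -0. ] [-0.  -0.1 -8.1]
5 [ -1.6 -17.2  -0. ] [ -0.   -0.1 -10.1]
6 [ -2.4 -21.3  -0. ] [ -0.   -0.1 -12.1]
7 [ -3.3 -25.3  -0. ] [ -0.   -0.1 -14.1]
8 [ -4.4 -29.3  -0. ] [ -0.   -0.1 -16.1]
9 [ -5.6 -33.2  -0. ] [ -0.   -0.1 -18.1]
10 [ -6.9 -37.1  -0. ] [ -0.   -0.1 -20.1]
```

Request:
{"name": "apply_moves", "arguments": {"deltas": [{"fingers":30,"delta_pos":[0.2,-1,0],"angular":[0,0,-2.1]},{"fingers":30,"delta_pos":[-0.1,-4,0],"angular":[0,0,-4.1]},{"fingers":30,"delta_pos":[-0.4,-7,0],"angular":[0,0,-5.5]},{"fingers":30,"delta_pos":[-0.7,-10,0],"angular":[0,0,-7]},{"fingers":30,"delta_pos":[-1,-13.2,0],"angular":[0,0,-8.1]},{"fingers":30,"delta_pos":[-1.6,-17.2,0],"angular":[0,0,-10.1]},{"fingers":30,"delta_pos":[-2.4,-21.3,0],"angular":[0,0,-12.1]},{"fingers":30,"delta_pos":[-3.3,-25.3,0],"angular":[0,0,-14.1]},{"fingers":30,"delta_pos":[-4.4,-29.3,0],"angular":[0,0,-16.1]},{"fingers":30,"delta_pos":[-5.6,-33.2,0],"angular":[0,0,-18.1]}]}}

```text
clock: 4.05
tool_pos: [0.4461, -0.0244, 0.0531]
orientation: [180.0, 0.1, -167.1]
force: [-1.4, 1.1, 0.7]
opening: 0.0296
gripper_force: 0.5
```

```bash
python3 - <<'E'
from h import *
o=ctrl.get_obs();t=o['tool_pos'][:2]-[.5602,.0013];print(o['clock'],o['tool_pos'],o['orientation'],o['force'],np.hypot(*t),ang(t))
for k in range(1,11): print(k,*[np.round(a,1) for a in delta((.5602,.0013),193+2.2*k,.118,.052)])
im=ctrl.snapshot('top');measure(im,ctrl.camera_params('top'))
E
```

```text
4.05 [ 0.44611051 -0.02440164  0.05312711] [ 1.79991476e+02  7.70880503e-02 -1.67053399e+02] [-1.35023874  1.05045899  0.74181459] 0.1169486491129894 192.69544287031124
1 [ 1.  -5.2  1.1] [ 0.   0.1 -2.3]
2 [ 0.7 -9.7  1.1] [ 0.   0.1 -4.5]
3 [  0.3 -14.2   1.1] [ 0.   0.1 -6.7]
4 [ -0.4 -18.7   1.1] [ 0.   0.1 -8.9]
5 [ -1.1 -23.1   1.1] [  0.    0.1 -11.1]
6 [ -2.1 -27.6   1.1] [ -0.    0.1 -13.3]
7 [ -3.2 -32.    1.1] [ -0.    0.1 -15.5]
8 [ -4.5 -36.3   1.1] [ -0.    0.1 -17.7]
9 [ -6.  -40.6   1.1] [ -0.    0.1 -19.9]
10 [ -7.6 -44.8   1.1] [ -0.    0.1 -22.1]
disc 0.5452688932418823 0.01723029464483261 0.1502375602722168 ell ((0.5524381399154663, 0.012652469798922539), (0.25042474269866943, 0.2944985032081604), 45.38728332519531)
red 62 [301.83870968 241.58064516] [0.53371165 0.05192761] r 0.04351112265655747 ang 115.49193007284943
red 91 [336.2967033  292.78021978] [ 0.39627539 -0.04445743] r 0.16627791992110602 ang 200.08784925688107
green 128 [0.61609448 0.00931569] r 0.06374373884496307 ang 356.9993828271138
dark 10 [352.2 207.5] [ 0.63319709 -0.08983439] r 0.13048204833256505 ang 308.2378693315987
dark 9 [280.88888889 218.55555556] [0.60229477 0.1111964 ] r 0.11043817100763265 ang 63.16364160525266
dark 1075 [337.05953488 255.0455814 ] [ 0.4982555  -0.04570551] r 0.07963298617756231 ang 227.124743921198
dark 223 [361.08520179 266.57847534] [ 0.46574565 -0.11203271] r 0.15186172507968437 ang 235.18945605486215
dark 1046 [299.38623327 291.54780115] [0.39731107 0.05920285] r 0.16196093703944614 ang 163.29660096519143
```

Request:
{"name": "apply_moves", "arguments": {"deltas": [{"fingers":30,"delta_pos":[0,-4.5,0],"angular":[0,0,-2.2]},{"fingers":30,"delta_pos":[-0.2,-9,0],"angular":[0,0,-4.4]},{"fingers":30,"delta_pos":[-0.6,-13.6,0],"angular":[0,0,-6.6]},{"fingers":30,"delta_pos":[-1.2,-18.1,0],"angular":[0,0,-8.8]},{"fingers":30,"delta_pos":[-2,-22.5,0],"angular":[0,0,-11]},{"fingers":30,"delta_pos":[-2.9,-26.9,0],"angular":[0,0,-13.2]},{"fingers":30,"delta_pos":[-4,-31.3,0],"angular":[0,0,-15.4]},{"fingers":30,"delta_pos":[-5.3,-35.6,0],"angular":[0,0,-17.6]},{"fingers":30,"delta_pos":[-6.8,-39.9,0],"angular":[0,0,-19.8]},{"fingers":30,"delta_pos":[-8.4,-44.2,0],"angular":[0,0,-22]}]}}

```text
clock: 5.1
tool_pos: [0.464, -0.0656, 0.053]
orientation: [-180.0, 0.1, -145.1]
force: [-1.1, 1.2, -0.1]
opening: 0.0302
gripper_force: 0.4
```

Request:
{"name": "apply_moves", "arguments": {"deltas": [{"fingers":30,"delta_pos":[0,-4.5,0],"angular":[0,0,-2.2]},{"fingers":30,"delta_pos":[-0.2,-9,0],"angular":[0,0,-4.4]},{"fingers":30,"delta_pos":[-0.6,-13.6,0],"angular":[0,0,-6.6]},{"fingers":30,"delta_pos":[-1.2,-18.1,0],"angular":[0,0,-8.8]},{"fingers":30,"delta_pos":[-2,-22.5,0],"angular":[0,0,-11]},{"fingers":30,"delta_pos":[-2.9,-26.9,0],"angular":[0,0,-13.2]},{"fingers":30,"delta_pos":[-4,-31.3,0],"angular":[0,0,-15.4]},{"fingers":30,"delta_pos":[-5.3,-35.6,0],"angular":[0,0,-17.6]},{"fingers":30,"delta_pos":[-6.8,-39.9,0],"angular":[0,0,-19.8]},{"fingers":30,"delta_pos":[-8.4,-44.2,0],"angular":[0,0,-22]}]}}

```text
clock: 6.1
tool_pos: [0.4959, -0.0971, 0.0529]
orientation: [-180.0, 0.0, -123.1]
force: [0.3, 0.8, 0.8]
opening: 0.03
gripper_force: 0.5
```

```bash
python3 - <<'E'
from h import *
o=ctrl.get_obs();t=o['tool_pos'][:2]-[.5602,.0013];print(o['clock'],o['tool_pos'],o['orientation'],o['force'],np.hypot(*t),ang(t))
f=ang(t)
for k in range(1,11): print(k,*[np.round(a,1) for a in delta((.5602,.0013),f+(259.2-f)/10*k,.118,.052)])
E
```

```text
6.1 [ 0.49586618 -0.0971314   0.05287531] [-1.79991379e+02  1.40407403e-02 -1.23105131e+02] [0.32737608 0.82209997 0.79258594] 0.11759073467409932 236.83175343992542
1 [ 0.3 -4.6  0.9] [-0.   0.  -2.2]
2 [ 0.1 -9.2  0.9] [-0.   0.  -4.4]
3 [ -0.4 -13.8   0.9] [-0.   0.  -6.6]
4 [ -1.  -18.4   0.9] [-0.   0.  -8.9]
5 [ -1.8 -22.9   0.9] [ -0.    0.  -11.1]
6 [ -2.8 -27.4   0.9] [ -0.    0.  -13.4]
7 [ -3.9 -31.9   0.9] [ -0.    0.  -15.6]
8 [ -5.3 -36.3   0.9] [ -0.    0.  -17.8]
9 [ -6.8 -40.6   0.9] [ -0.    0.  -20.1]
10 [ -8.4 -44.9   0.9] [ -0.    0.  -22.3]
```

Request:
{"name": "apply_moves", "arguments": {"deltas": [{"fingers":30,"delta_pos":[0,-5,0],"angular":[0,0,-2.3]},{"fingers":30,"delta_pos":[-0.2,-10,0],"angular":[0,0,-4.8]},{"fingers":30,"delta_pos":[-0.8,-16,0],"angular":[0,0,-7.8]},{"fingers":30,"delta_pos":[-1.6,-22,0],"angular":[0,0,-10.8]},{"fingers":30,"delta_pos":[-2.8,-28,0],"angular":[0,0,-13.6]},{"fingers":30,"delta_pos":[-4.2,-33,0],"angular":[0,0,-16.2]},{"fingers":30,"delta_pos":[-5.5,-37,0],"angular":[0,0,-18.2]},{"fingers":30,"delta_pos":[-6.8,-40.5,0],"angular":[0,0,-20]},{"fingers":30,"delta_pos":[-7.8,-43,0],"angular":[0,0,-21.3]},{"fingers":30,"delta_pos":[-8.4,-44.5,0],"angular":[0,0,-22.2]}]}}

```text
clock: 7.1
tool_pos: [0.5375, -0.1145, 0.0526]
orientation: [180.0, -0.0, -100.9]
force: [-1.6, -0.4, 1.0]
opening: 0.0299
gripper_force: 0.5
```

Request:
{"name": "apply_moves", "arguments": {"deltas": [{"fingers":30,"delta_pos":[0,0,0],"angular":[0,0,0]},{"fingers":32,"delta_pos":[0,3,0],"angular":[0,0,0]},{"fingers":34,"delta_pos":[0,6,0],"angular":[0,0,0]},{"fingers":36,"delta_pos":[0,8,0],"angular":[0,0,0]},{"fingers":36,"delta_pos":[0,8,-10],"angular":[0,0,0]},{"fingers":36,"delta_pos":[0,8,-40],"angular":[0,0,0]},{"fingers":36,"delta_pos":[0,8,-80],"angular":[0,0,0]},{"fingers":36,"delta_pos":[20,8,-120],"angular":[0,0,0]},{"fingers":36,"delta_pos":[60,8,-150],"angular":[0,0,0]},{"fingers":36,"delta_pos":[105,8,-160],"angular":[0,0,0]}]}}

```text
clock: 8.1
tool_pos: [0.5115, -0.2167, 0.2178]
orientation: [-179.6, -0.0, -100.8]
force: [1.4, -0.6, -0.0]
opening: 0.0362
gripper_force: 0.0
```

Request:
{"name": "apply_moves", "arguments": {"deltas": [{"fingers":36,"delta_pos":[40,0,0],"angular":[0,0,0]},{"fingers":36,"delta_pos":[80,0,0],"angular":[0,0,0]},{"fingers":36,"delta_pos":[120,0,0],"angular":[0,0,0]},{"fingers":36,"delta_pos":[130,0,0],"angular":[0,0,0]},{"fingers":36,"delta_pos":[130,0,0],"angular":[0,0,0]}]}}

```text
clock: 8.6
tool_pos: [0.4844, -0.345, 0.213]
orientation: [-180.0, -0.0, -101.1]
force: [-1.1, -0.1, 0.2]
opening: 0.0359
gripper_force: 0.0
```

```bash
python3 - <<'E'
from h import *
im=ctrl.snapshot('top');measure(im,ctrl.camera_params('top'));o=ctrl.get_obs();print(o['clock'],o['tool_pos'],o['force'])
cv2.imwrite('pics/top2.png',im[:,:,::-1])
E
```

```text
disc 0.5598759651184082 0.0009325966238975525 0.13014104962348938 ell ((0.560296356678009, 0.0011323264334350824), (0.25810861587524414, 0.2588917016983032), 127.92557525634766)
red 116 [325.62068966 251.23275862] [ 0.50657703 -0.01351727] r 0.05568102825364648 ang 195.25399904362354
red 105 [336.38095238 292.32380952] [ 0.39756742 -0.04471014] r 0.16906282829965852 ang 195.7330897124287
blue 112 [ 0.59892407 -0.03998204] r 0.0564135742448767 ang 313.21389040286937
green 137 [0.57272323 0.05620028] r 0.05645269788174713 ang 77.28339357331191
dark 13 [375.53846154 186.69230769] [ 0.69318237 -0.15692773] r 0.20649860665263686 ang 310.05481242395456
dark 7 [309.42857143 193.71428571] [0.67356097 0.03070576] r 0.1170617827456697 ang 14.633254413187716
dark 87 [376.6091954  207.01149425] [ 0.63431495 -0.15870789] r 0.1761466640466003 ang 294.84784686904106
dark 7 [360.71428571 244.        ] [ 0.52905933 -0.11208011] r 0.11744278578637614 ang 254.57501387782327
dark 24 [366.54166667 257.41666667] [ 0.49127873 -0.12764802] r 0.14610889764083967 ang 241.8116752666961
dark 8 [361.875 275.375] [ 0.44128421 -0.1138005 ] r 0.1654492240203902 ang 224.00102733393487
dark 36 [354.94444444 308.11111111] [ 0.35138643 -0.09322948] r 0.2292324344181588 ang 204.30805322047792
8.65 [ 0.48470052 -0.34394686  0.21289792] [-0.13422919 -0.2920599  -0.26771964]
```

View pics/top2.png

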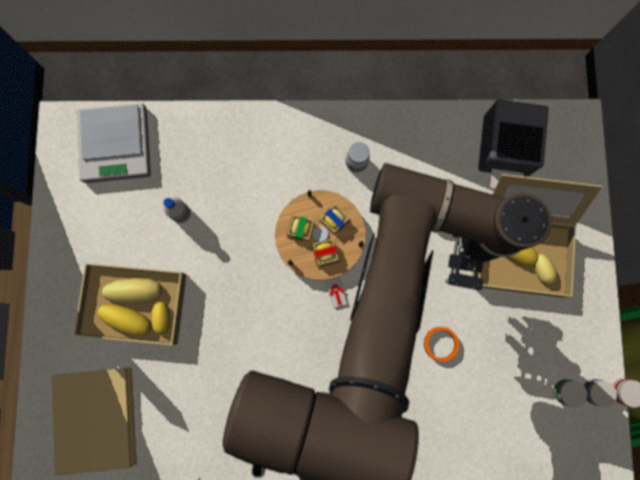

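The red box at (326,251) now stands at 195.3° against the arrow's 195.5°. The boxes are in their bays, the bystanders have not moved, and the gripper is clear at z 0.21 with no force on it.

```bash
python3 -c "
from plant import ctrl
print(ctrl.close_job())"
```

```text
the job is handed in; nothing more can be done
None
```

The turntable was turned about 80° counter-clockwise by pushing post0; my last measurement put the red-banded box within about 0.5° of the arrow's line with the arm clear, and I handed the job in at about 8.7 s, though no verdict came back.

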